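Crack open the stuck paint case and hold it ajar

TASK

Swing the steel hasp on the front of the grey paint case right off the lid's catch, then pull the lid up by its handle until the sticky seal breaks free, without letting it fly wide open. Finish while holding the lid slightly open and still by its handle, with a gap of about 4 cm at its front edge: do not let go. Leave everything else on the table where it is.

Things in the scene. Friction and masses are not known exactly. Their poses are not given: they have to be found in the camera images.
- case: grey paint case fixed to the table, 200 mm deep (its x), 260 mm wide (its y), 100 mm high without the lid. Origin at the middle of its underside; x points from the front (hasp side, towards the robot) to the back (hinge side), z up. In this frame the lid's hinge axis is at x = +100, z = 102 mm and the hasp's pivot at x = -118, y = +45 mm
- lid (a joint): lid angle, rad: 0 shut, grows as the front rises. The sticky seal grips near the front edge: a straight pull at the handle needs about 10 to 17 N to start (weight included), then ever less until it lets go at about 0.05 rad; above that little more than the lid's weight (3 N at the handle) is felt. Let go, the lid falls shut. A hasp over the catch stops it at about 0.01
- lid_handle (a point): middle of the lid's handle: a round steel bar 12 mm thick and 100 mm long along the case's y, on a post at each end, free between them. Its centre line is 36 mm above the lid's top (150 mm above the table when shut), 130 mm in front of the hinge axis and 48 mm higher than it. The point turns with the lid
- lid_hinge (a point): point on the lid's hinge axis (along the case's y, at the case's back), at mid width, 102 mm above the table. The lid is 200 mm deep, 264 mm wide, 12 mm thick, about 0.4 kg; its top is at z = 114 mm when shut
- lid_front (a point): middle of the lid's lower front edge, 200 mm in front of the hinge, 102 mm above the table when shut: its rise is the gap (200 mm times the lid's angle)
- hasp (a joint): hasp angle, rad: starts at 0 to 0.12, lying along the case's front over the lid's catch (a steel tongue 24 mm wide that juts 26 mm out of the lid's front edge at mid width). Grows as the free end swings level, away from the case (clockwise from above) about its upright pivot; stop at 1.5. Clear of the catch beyond 0.6. Needs about 1 N at the peg; stays where it is left
- hasp_peg (a point): on the axis of the upright round steel peg at the hasp's free end, to push or pinch: 12 mm thick, z = 122 to 162 mm, this point at z = 148 mm. 65 mm from the pivot axis; at angle 0 it lies 65 mm to the case's -y of the pivot. The hasp's strap is 18 mm wide and 6 mm thick, underside at z = 116 mm
- hasp_pivot (a point): on the hasp's upright pivot axis, z = 122 mm; the pivot's head reaches z = 130 mm
- tub: bystander, to be left alone: open white plastic paint tub, 116 mm across the rim, 55 mm high; origin at the middle of its underside
- mug: bystander, to be left alone: white ceramic mug, 80 mm across, 90 mm high; origin at the middle of its underside
- jar: bystander, to be left alone: closed white paint jar, 64 mm across, 90 mm high; origin at the middle of its underside
- flask: bystander, to be left alone: white squeeze bottle, 60 mm across, 180 mm high; origin at the middle of its underside
- brush: bystander, to be left alone: paint brush lying on the table, about 200 mm long, along its x axis
- tape: bystander, to be left alone: roll of masking tape lying flat, 100 mm across, 25 mm high; origin at the middle of its underside
- driver: bystander, to be left alone: screwdriver lying on the table in front of the case, about 200 mm long, along its x axis

How it is judged:
On the way, in this order (a step that is already met when the one before it is completed fails the run):
1. the hasp is swung clear of the catch while the lid is still shut (value of joint hasp above 0.7 rad and value of joint lid below 0.03 rad), for 0.2 s.
2. the seal is broken: the lid is pulled up past 0.1 rad by the gripper (value of joint hasp above 0.7 rad and value of joint lid above 0.1 rad and contact force between lid and the fingers above 0.5 N), for 0.2 s.
At the end, for the whole second after the job is handed in: The lid is held by the gripper (contact over 1 N) between 0.13 and 0.28 rad open (front gap about 26 to 55 mm), at rest (under 0.08 rad/s), with nothing else propping it, and the hasp is off the catch (beyond 0.7 rad) (value of joint hasp above 0.7 rad and value of joint lid between 0.13 and 0.28 rad and velocity of joint lid between -0.08 and 0.08 rad/s and contact force between lid and the fingers above 1 N and contact force between lid and hasp below 0.3 N and contact force between lid and tub below 0.3 N and contact force between lid and mug below 0.3 N and contact force between lid and jar below 0.3 N and contact force between lid and flask below 0.3 N and contact force between lid and brush below 0.3 N and contact force between lid and tape below 0.3 N and contact force between lid and driver below 0.3 N); the arm keeps its last pose, push and grip.
It fails at once if the lid flies wide open (over 0.5 rad, a gap of 10 cm) (value of joint lid above 0.5 rad).
It fails at once if a bystander is shifted by more than 4 cm (distance of any of tub, mug, jar, flask, brush, tape, driver from where it was at the start of the episode above 0.04 m).
It fails at once if an upright bystander is tipped (angle between any of tub, mug, jar, flask's own z axis and vertical above 0.6 rad).
It also fails if it takes over 48 s, if anything falls off the work surface, if the arm or the gripper's body presses on something with over 40 N, if the wrist force passes 120 N, or if a joint passes its speed limit or range.

ROBOT

A 7-joint arm with a two-finger parallel gripper is mounted at the origin on the work surface. World frame = base frame: x ahead of the robot, y to its left, z up, the work surface at z = 0. Lengths are in m, angles in rad, forces in N, time in s.
With the tool pointing down it reaches from about 0.4 to 0.875 m from the base axis. Payload 19.3 kg.
Tool frame: the origin (TCP) lies at the very end of the fingers, on their centre line; the grasp point (between the pads) lies 19 mm behind it; z points along the fingers, y is the line along which they close (so a half turn about z gives the same grasp; the last joint's range is limited). The gripper opens to 85 mm and grips with 20 to 120 N. Pads are 22 mm wide; open, the fingers measure 114 mm over their backs; the gripper's body (76 mm by 85 mm) begins 54 mm behind the grasp point. The pads swing forward as they close: fully open they stand 13 mm farther back than shut.
Start: joints at [-1.219, 0.521, -0.036, 1.599, 0.021, 1.021, -0.113], TCP at [0.256, 0.57, 0.196] pointing down, gripper open.
Joint ranges: [-2.91, 2.91], [-0.3, 2.13], [-1.5, 1.42], [0.17, 2.43], [-1.26, 4.41], [0.16, 1.93], [-2.52, 2.52]. Speed limits (rad/s): [1.89, 1.89, 2.39, 2.39, 3.01, 3.01, 3.01].

INTERFACE

Orientations are given as [roll, pitch, yaw] about the fixed x, y, z axes, in that order (R = Rz(yaw) Ry(pitch) Rx(roll)).
In Python, from workcell import bot gives the robot as it stands.
- The arm moves only by the tool jog_arm, never from a script. Its argument "motion" is a list of rows, each a list of 5 numbers: the shift along the tool's x, y, z scaled (see below), then the turn about the tool's z scaled (see below), then the opening, from 0 (shut) to 1 (fully open). A call has 1 to 12 rows; each row shifts and turns the commanded pose from where the row before left it, along the tool's axes as they then stand; what a row does not reach is not made up. The controller multiplies each number of a shift by 30 mm and each number of a turn by 0.08 rad. A row lasts 1/10 s, in which the tool goes at most 50 mm and 8.59 degrees, less where a joint would pass 70% of its speed; a pose out of reach is approached as far as the arm can. A call with a number of a shift or a turn outside -1 to 1 is refused whole. A call with a gripper value outside its range is refused whole. The fingers move at their own pace and stop on an object; "newtons" is the grip in N (left out, the last holds). Time passes only in rows, so rows that do not move let the fingers close. It gives the time, the measured TCP pose, the force, the opening and the grip force at its end, in the units of the state.
- bot.observe(): the state, without advancing time (a new reading comes with each control period).
- bot.grab_frame(name): name is "side" or "top" or "wrist"; returns a dict with "pixels" (480x640x3 uint8, red, green, blue), "fovy" (degrees; the focal length in pixels is half the picture's height over the tangent of half this angle, whatever the lens; pixels are square), "cx", "cy" (the principal point, pixels), "rvec" (rotation vector, rad) and "tvec" (3), from world to camera coordinates, as OpenCV has them; the wrist camera has in their place "mount" (4x4, takes a point from camera to tool coordinates, whose origin is the TCP and whose axes are the flange's). Camera axes: x right, y down, z forward; pixel columns grow to the right and rows downward; lengths in m; the calibration is good to about 2 mm. A picture is of the moment at which its call begins: read the wrist's pose just before it. There is no depth.
- bot.job_done(): hands the job in; it is judged then, once.
The state is a dict: "clock": time; "qpos": joint angles; "qd": joint speeds; "joint_efforts": joint torques, N m; "position": TCP position; "tool_rot": TCP orientation; "force": force on the tool from outside, world axes, zero at the start; "moment": the same for the moment, N m; "grip_width": finger opening in m; "finger_force": force on a finger pad.
Only numpy, scipy, OpenCV 4.12 (cv2) and the standard library are available. Lean on these libraries where they do the work, as an engineer would, in place of code of your own. Each camera call takes 0.05 s, during which the arm holds its last target. There are 200 camera calls.

## Working session

There is one attempt and no reset: what is moved stays moved. The work goes in short steps, Python scripts to look and compute and a tool call to move; the robot and the scene stay as the last step left them, time stands still between calls to the robot, and variables do not carry over. Pictures are saved under pics/ and viewed, at most 10 in all, crops included, and the job is handed in when it is done.

Besides the shell and the picture viewer there is one more tool, called as name([rows], argument=value, ...), one row to a line, values as JSON. jog_arm: Moves the arm, as the interface text tells. Shifts and turns lie within -1 to 1; 1 stands for 30 mm of shift or 0.08 rad of turn. Its arguments: {"type":"object","properties":{"motion":{"type":"array","items":{"type":"array","items":{"type":"number"}}},"newtons":{"type":"number"}},"required":["motion"]}

```bash
mkdir -p pics
cat > h.py <<'E'
import numpy as np, cv2
from workcell import bot
from scipy.spatial.transform import Rotation as R
def grab(n):
    s=bot.observe(); f=bot.grab_frame(n)
    h=f["pixels"].shape[0]; f["f"]=h/2/np.tan(np.radians(f["fovy"])/2)
    if "mount" in f:
        T=np.eye(4); T[:3,:3]=R.from_euler("xyz",s["tool_rot"]).as_matrix(); T[:3,3]=s["position"]
        M=T@np.array(f["mount"]); f["Rwc"]=M[:3,:3]; f["o"]=M[:3,3]
    else:
        Rc=cv2.Rodrigues(np.array(f["rvec"],float))[0]; f["Rwc"]=Rc.T; f["o"]=-Rc.T@np.array(f["tvec"],float).ravel()
    return f
def ray(f,u,v):
    d=f["Rwc"]@np.array([(u-f["cx"])/f["f"],(v-f["cy"])/f["f"],1]); return f["o"],d
def onz(f,u,v,z):
    o,d=ray(f,u,v); return o+d*(z-o[2])/d[2]
def proj(f,p):
    c=f["Rwc"].T@(np.array(p)-f["o"]); return f["f"]*c[:2]/c[2]+[f["cx"],f["cy"]]
def save(f,n): cv2.imwrite("pics/"+n,f["pixels"][:,:,::-1])
E
python3 - <<'E'
from h import *
for n in ["top","side"]:
    f=grab(n); save(f,n+"1.png"); print(n,f["o"].round(3),f["Rwc"][:,2].round(2),f["f"])
s=bot.observe(); print(s)
E
```

```text
top [0.54  0.024 1.148] [ 0.03  0.02 -1.  ] 534.1652875986806
side [0.433 0.956 0.691] [ 0.15 -0.83 -0.53] 516.0779590459626
{'clock': 0.1, 'qpos': array([-1.2191846 ,  0.52197494, -0.03633977,  1.59992297,  0.02118794,
        1.02109948, -0.11279299]), 'qd': array([ 2.02292268e-04, -8.95106066e-04, -2.75887737e-05, -4.11472603e-03,
        1.38756270e-03, -2.21369719e-03, -4.96866621e-04]), 'joint_efforts': array([ 2.67763695e-03, -9.28489137e+01,  1.98350519e+00, -3.70534623e+01,
        1.81854033e-02,  5.32583203e-03, -3.33026364e-06]), 'position': array([0.25577208, 0.56990985, 0.1959804 ]), 'tool_rot': array([-3.14057371e+00,  5.42098512e-05,  2.71978087e+00]), 'force': array([-0.37042352,  0.12401603, -0.54657712]), 'moment': array([ 0.0066648 ,  0.01842296, -0.0369926 ]), 'finger_force': 0.0, 'grip_width': 0.08550220937180135}
```

View pics/top1.png

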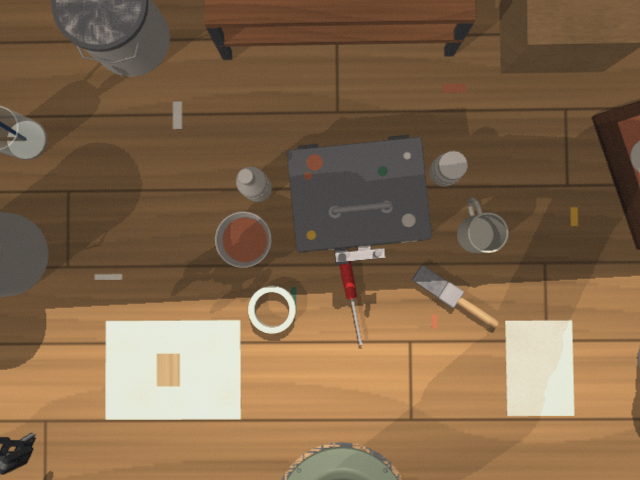

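View pics/side1.png

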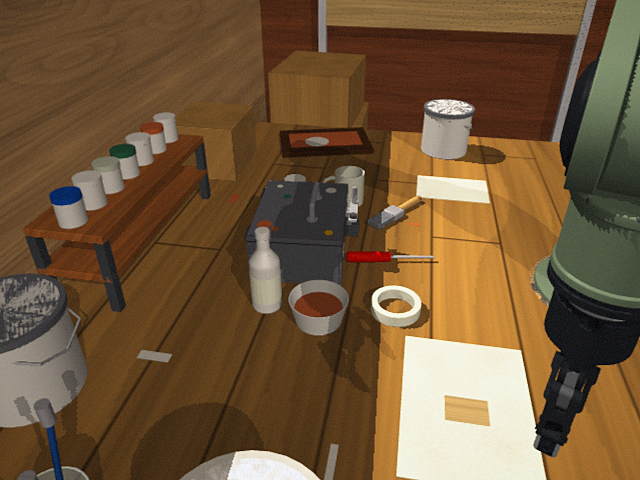

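The top view shows the case at about (360,195), the handle from (335,211) to (387,207), the hasp near (360,255), and tub, flask, jar and mug around it. I'll zoom in on the case and hasp.

Run:
```python
from h import *
f=grab("top"); c=f["pixels"][130:280,260:460,::-1]
cv2.imwrite("pics/crop.png",cv2.resize(c,None,fx=4,fy=4,interpolation=cv2.INTER_CUBIC))
for u,v,z in [(335,211,.15),(387,207,.15),(290,150,.114),(421,137,.114),(431,240,.114),(297,252,.114),(340,256,.13),(380,254,.14)]: print(u,v,onz(f,u,v,z).round(4))
```

```text
335 211 [0.6253 0.011  0.15  ]
387 207 [ 0.6317 -0.0862  0.15  ]
290 150 [0.7485 0.097  0.114 ]
421 137 [ 0.7706 -0.1579  0.114 ]
431 240 [ 0.5703 -0.174   0.114 ]
297 252 [0.5496 0.0849 0.114 ]
340 256 [0.541  0.0021 0.13  ]
380 254 [ 0.5441 -0.073   0.14  ]
```

View pics/crop.png

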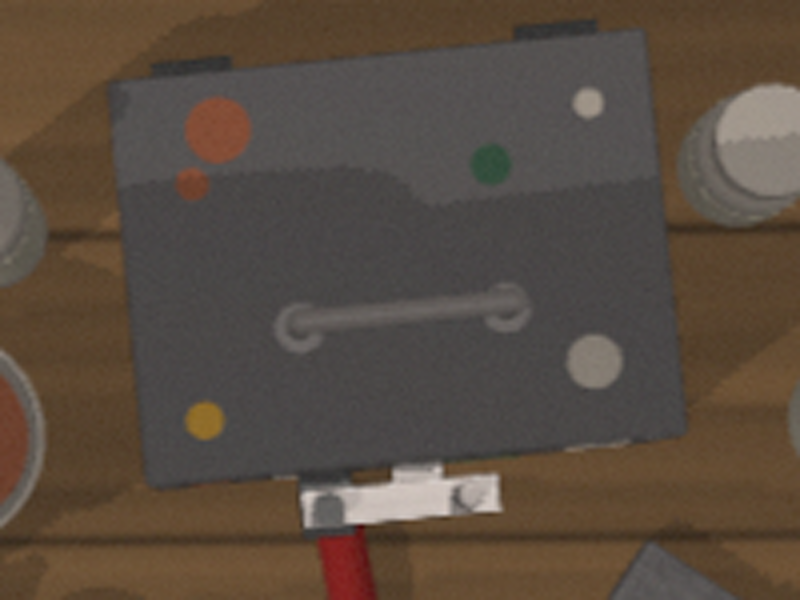

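jog_arm([
  [0,0,-0.2,1,1],
  [0,0,-0.2,1,1],
  [0,0,-0.2,1,1],
  [0,0,-0.2,1,1],
  [0,0,-0.2,1,1],
  [0,0,-0.2,1,1],
  [0,0,-0.2,1,1],
  [0,0,-0.2,1,1],
  [0,0,-0.2,1,1],
  [0,0,0,1,1],
  [0,0,0,1,1],
  [0,0,0,1,1],
])

```text
clock: 1.35
position: [0.2558, 0.5701, 0.2503]
tool_rot: [-3.141, 0.0, 1.757]
force: [-0.6, 0.1, -0.1]
grip_width: 0.0855
finger_force: 0.0
```

```bash
cat >> h.py <<'E'
def want(p,yaw=None):
    s=bot.observe(); Rt=R.from_euler("xyz",s["tool_rot"]).as_matrix()
    print("pos",s["position"].round(4),"rot",s["tool_rot"].round(3),"w",round(float(s["grip_width"]),4),"F",s["force"].round(1),"t",s["clock"])
    print("rows*axes", (Rt.T@(np.array(p)-s["position"])/.03).round(2), "turn", None if yaw is None else round(-(yaw-s["tool_rot"][2])/.08,2))
E
python3 - <<'E'
from h import *
f=grab("top")
g=lambda u,v,z: onz(f,260+u/4-.375,130+v/4-.375,z)[:2]
hl,hr=g(300,325,.15),g(507,300,.15)
bl,br,fr,fl=[g(*p,.114) for p in [(110,85),(643,32),(685,433),(150,487)]]
print("handle",(hl+hr)/2,"lid",(bl+br+fr+fl)/4)
for a,b in [(hl,hr),(bl,br),(fl,fr)]:
    d=a-b; print("yaw",np.arctan2(-d[0],d[1]),np.hypot(*d))
piv,peg=g(328,508,.13),g(473,492,.162); d=piv-peg
print("pivot",piv,"peg",peg,np.hypot(*d),"dir",np.arctan2(-d[0],d[1]))
want([.544,-.068,.25],1.657)
E
```

```text
handle [ 0.63083926 -0.03670284] lid [ 0.6603397  -0.03580591]
yaw 0.10973231313483349 0.09735967723173518
yaw 0.08662771302638621 0.2602066043813582
yaw 0.09118534313203834 0.2595166522251664
pivot [ 0.53982174 -0.00099929] peg [ 0.54657149 -0.06698164] 0.06632669131253023 dir 0.10194163263830709
pos [0.2558 0.5701 0.2502] rot [-3.141  0.     1.751] w 0.0858 F [-0.2  0.1 -0.6] t 1.4
rows*axes [-2.265e+01  5.630e+00  2.000e-02] turn 1.18
```

jog_arm([
  [0,0,0,1,1],
  [-0.5,0.1,0,0.14,1],
  [-0.9,0.3,0,0,1],
  [-0.9,0.3,0,0,1],
  [-0.9,0.3,0,0,1],
  [-0.9,0.3,0,0,1],
  [-0.9,0.3,0,0,1],
  [-0.9,0.3,0,0,1],
  [-0.9,0.3,0,0,1],
  [-0.9,0.3,0,0,1],
  [-0.9,0.3,0,0,1],
  [-0.9,0.3,0,0,1],
])

```text
clock: 2.6
position: [0.3767, 0.2946, 0.2505]
tool_rot: [-3.142, 0.0, 1.67]
force: [0.6, 0.3, 0.3]
grip_width: 0.0854
finger_force: 0.0
```

```bash
python3 -c "
from h import *
want([.545,-.068,.25],1.66)"
```

```text
pos [0.3767 0.2946 0.2505] rot [-3.142  0.     1.67 ] w 0.0854 F [0.6 0.3 0.3] t 2.6
rows*axes [-12.58   4.38   0.02] turn 0.13
```

jog_arm([
  [-1,0.35,0,0.12,1],
  [-1,0.35,0,0,1],
  [-1,0.35,0,0,1],
  [-1,0.4,0,0,1],
  [-1,0.4,0,0,1],
  [-1,0.4,0,0,1],
  [-1,0.4,0,0,1],
  [-1,0.4,0,0,1],
  [-1,0.4,0,0,1],
  [-1,0.4,0,0,0.7],
  [-1,0.4,0,0,0.5],
  [-0.9,0.3,0,0,0.5],
])

```text
clock: 3.8
position: [0.5446, -0.0493, 0.2504]
tool_rot: [-3.141, 0.0, 1.66]
force: [0.5, 1.0, 0.4]
grip_width: 0.044
finger_force: 0.0
```

jog_arm([
  [0,0,0,0,0.5],
  [0,0,0,0,0.5],
])

```text
clock: 4.0
position: [0.5439, -0.0481, 0.2502]
tool_rot: [-3.141, 0.0, 1.659]
force: [0.3, 1.1, -0.5]
grip_width: 0.0428
finger_force: 0.0
```

```bash
python3 -c "
from h import *
want([.545,-.068,.13],1.66)
f=grab('wrist');save(f,'w1.png');print(f['o'],proj(f,[.545,-.068,.162]),proj(f,[.631,-.037,.15]))"
```

```text
pos [ 0.5439 -0.0481  0.2502] rot [-3.141  0.     1.659] w 0.0428 F [ 0.3  1.1 -0.5] t 4.0
rows*axes [-0.66 -0.02  4.01] turn -0.01
[0.53775518 0.01888366 0.42862801] [318.32997261 251.57745216] [425.01055671 220.39066571]
```

View pics/w1.png

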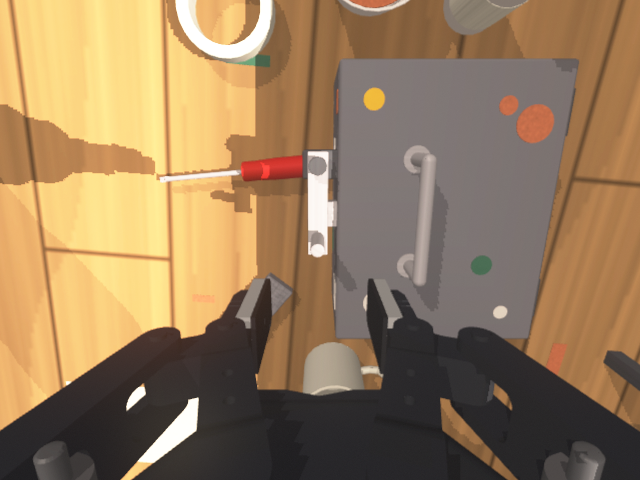

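The wrist view shows the peg top at (318,250) and the handle's middle at about (425,221). Both match the projected estimates within about 2 px, so I'll go down and pinch the peg.

jog_arm([
  [-0.66,0,0,0,0.5],
  [0,0,0.7,0,0.5],
  [0,0,0.7,0,0.5],
  [0,0,0.7,0,0.5],
  [0,0,0.7,0,0.5],
  [0,0,0.7,0,0.5],
  [0,0,0.5,0,0.5],
  [0,0,0,0,0.4],
  [0,0,0,0,0],
  [0,0,0,0,0],
  [0,0,0,0,0],
  [0,0,0,0,0],
], newtons=25)

```text
clock: 5.25
position: [0.5461, -0.0674, 0.1311]
tool_rot: [3.141, -0.0, 1.659]
force: [-0.4, -0.6, -0.1]
grip_width: -0.0001
finger_force: 0.0
```

```bash
python3 -c "
from h import *
want([.545,-.068,.13],1.66)
for a in np.arange(0,1.31,.1): print(a.round(1), (65*np.array([1-np.cos(a),np.sin(a)])/30).round(2))"
```

```text
pos [ 0.5461 -0.0674  0.1311] rot [ 3.141 -0.     1.659] w -0.0001 F [-0.4 -0.6 -0.1] t 5.25
rows*axes [-0.02 -0.04  0.04] turn -0.01
0.0 [0. 0.]
0.1 [0.01 0.22]
0.2 [0.04 0.43]
0.3 [0.1  0.64]
0.4 [0.17 0.84]
0.5 [0.27 1.04]
0.6 [0.38 1.22]
0.7 [0.51 1.4 ]
0.8 [0.66 1.55]
0.9 [0.82 1.7 ]
1.0 [1.   1.82]
1.1 [1.18 1.93]
1.2 [1.38 2.02]
1.3 [1.59 2.09]
```

The gripper shut on nothing, so I'll look.

```bash
python3 -c "
from h import *
f=grab('wrist');save(f,'w2.png')
f=grab('side');cv2.imwrite('pics/s2.png',cv2.resize(f['pixels'][150:290,260:440,::-1],None,fx=4,fy=4))"
```

```text
(no output)
```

View pics/w2.png

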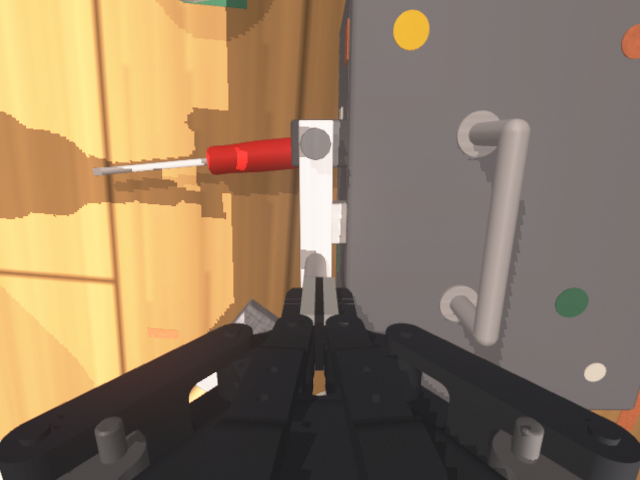

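View pics/s2.png

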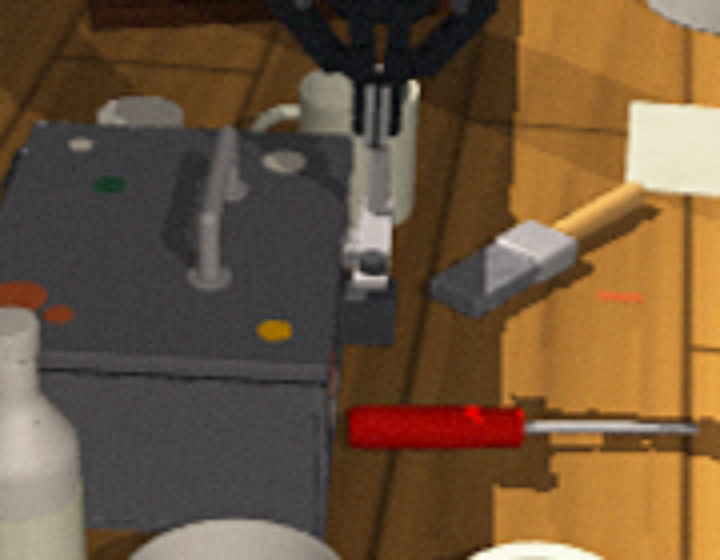

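The shut fingertips are at about (318,285) in the wrist view, and the peg stands just on their +y side, running from (317,255) up to about (318,295). I'll compare the projections.

```bash
python3 -c "
from h import *
f=grab('wrist'); s=bot.observe(); p=s['position']
print('tcp',proj(f,p), 'grasp',proj(f,p+[0,0,.019]))
for y in (-.068,-.06,-.054,-.05):
  print(y,[proj(f,[.545+(-.068-y)*.09,y,z]).round(0) for z in (.122,.162)])
print('piv',proj(f,[.5398,-.001,.13]),'handle',proj(f,[.631,-.037,.15]))
f=grab('top'); print([proj(f,[.545,-.068,z]).round(1) for z in (.122,.162)],proj(f,p))
f=grab('side'); print('side',[((proj(f,[.545,-.068,z])-[260,150])*4).round(0) for z in (.122,.162)],(proj(f,p)-[260,150])*4)
print(f['o'],f['Rwc'].round(3).tolist(),s['tool_rot'])"
```

```text
tcp [319.19204518 266.92992602] grasp [319.26168421 280.42525339]
-0.068 [array([317., 262.]), array([317., 292.])]
-0.06 [array([317., 249.]), array([317., 276.])]
-0.054 [array([317., 239.]), array([317., 263.])]
-0.05 [array([317., 232.]), array([317., 255.])]
piv [318.82317    141.48139647] handle [501.41901899 236.50126528]
[array([376.5, 253.6]), array([378.4, 253.5])] [376.60012057 253.09623759]
side [array([374., 209.]), array([376., 146.])] [372.64046396 195.77135581]
[0.43253359 0.95585736 0.69078752] [[-0.984, -0.097, 0.149], [-0.177, 0.521, -0.835], [0.003, -0.848, -0.53]] [ 3.14130451e+00 -6.15051720e-05  1.65898442e+00]
```

```bash
python3 -c "
from h import *
a=cv2.resize(cv2.imread('pics/w2.png')[220:370,260:380],None,fx=3.3,fy=3.3,interpolation=cv2.INTER_CUBIC)
f=grab('side');b=cv2.resize(f['pixels'][150:220,325:380,::-1],(390,495),interpolation=cv2.INTER_CUBIC)
cv2.imwrite('pics/c3.png',np.hstack([a,b]))
s=bot.observe();print(s['grip_width'],s['finger_force'],a.shape)"
```

```text
0.00014660531890222793 0.0 (495, 396, 3)
```

View pics/c3.png

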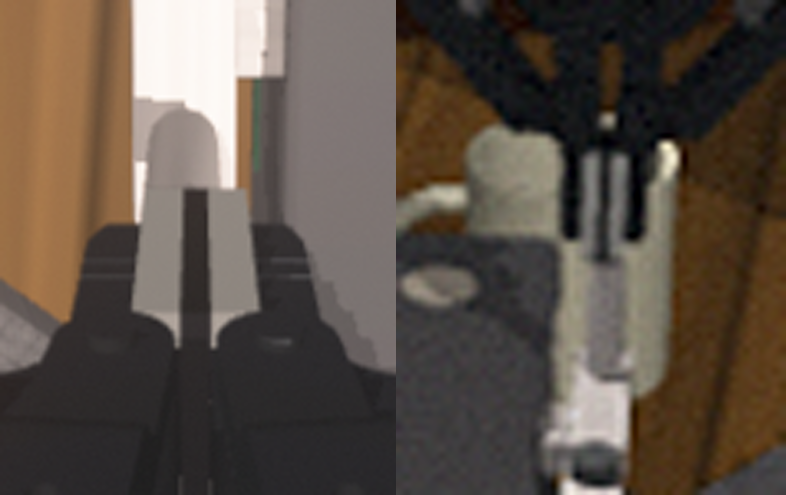

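The full 40 mm of the peg is visible below the fingertips in the side view. The wrist tip row (277) also puts the real tips at about z 0.17, roughly 35–40 mm short of the reported TCP. I'll open, lower in small steps watching the force, and try again.

jog_arm([
  [0,0,0,0,0.35],
  [0,0,0,0,0.35],
  [0,0,0,0,0.35],
  [0,0,0.2,0,0.35],
  [0,0,0.2,0,0.35],
  [0,0,0.1,0,0.35],
  [0,0,0,0,0.35],
])

```text
clock: 6.25
position: [0.5455, -0.0675, 0.1148]
tool_rot: [-3.141, 0.0, 1.659]
force: [0.3, 0.0, 0.0]
grip_width: 0.0298
finger_force: 0.0
```

jog_arm([
  [0,0,0.1,0,0.35],
  [0,0,0.1,0,0.35],
  [0,0,0.1,0,0.35],
  [0,0,0,0,0.35],
])

```text
clock: 6.65
position: [0.5457, -0.0675, 0.1061]
tool_rot: [-3.141, -0.0, 1.659]
force: [-0.3, -0.8, -0.0]
grip_width: 0.0299
finger_force: 0.0
```

jog_arm([
  [0,0,0,0,0],
  [0,0,0,0,0],
  [0,0,0,0,0],
  [0,0,0,0,0],
], newtons=25)

```text
clock: 7.05
position: [0.5445, -0.0677, 0.1064]
tool_rot: [-3.139, -0.0, 1.659]
force: [-7.5, -0.6, 5.2]
grip_width: 0.0106
finger_force: 25.6
```

Width 10.6 mm at 25 N, so the peg is pinched. Now the arc.

jog_arm([
  [0.01,-0.22,0,0,0],
  [0.03,-0.21,0,0,0],
  [0.06,-0.21,0,0,0],
  [0.07,-0.2,0,0,0],
  [0.1,-0.2,0,0,0],
  [0,0,0,0,0],
])

```text
clock: 7.65
position: [0.5133, -0.0621, 0.1067]
tool_rot: [-3.141, -0.0, 1.659]
force: [-0.5, -5.2, 1.9]
grip_width: 0.0109
finger_force: 25.4
```

jog_arm([
  [0.11,-0.18,0,0,0],
  [0.13,-0.18,0,0,0],
  [0.15,-0.15,0,0,0],
  [0.16,-0.15,0,0,0],
  [0.18,-0.12,0,0,0],
  [0.18,-0.11,0,0,0],
  [0.2,-0.09,0,0,0],
  [0,0,0,0,0],
  [0,0,0,0,0],
])

```text
clock: 8.55
position: [0.4817, -0.0314, 0.1065]
tool_rot: [-3.141, -0.0, 1.659]
force: [2.0, -0.4, 3.6]
grip_width: 0.0109
finger_force: 25.5
```

```bash
python3 -c "
from h import *
want([.545,-.068,.13],1.66); f=grab('wrist'); cv2.imwrite('pics/w4.png',f['pixels'][:,:,::-1])"
```

```text
pos [ 0.4817 -0.0314  0.1065] rot [-3.141 -0.     1.659] w 0.0109 F [ 2.  -0.4  3.6] t 8.55
rows*axes [-1.4   1.99 -0.78] turn -0.01
```

View pics/w4.png

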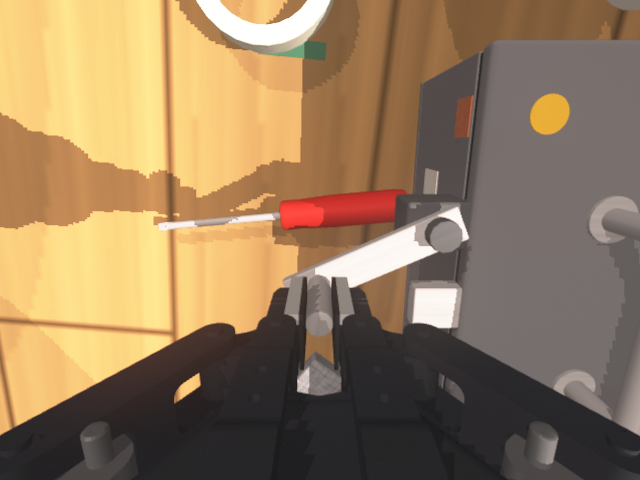

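The hasp is swung to about 1.15 rad, with the strap running from the pivot at (445,235) to the peg at (318,300), well clear of the catch. I'll release, rise, and work out the true fingertip offset.

jog_arm([
  [0,0,0,0,0.35],
  [0,0,0,0,0.35],
  [0,0,0,0,0.35],
  [0,0,-0.5,0,0.35],
  [0,0,-0.5,0,0.5],
  [0,0,-0.5,0,0.5],
  [0,0,-0.5,0,0.5],
  [0,0,0,0,0.5],
])

```text
clock: 9.4
position: [0.4825, -0.0317, 0.1678]
tool_rot: [3.139, -0.0, 1.659]
force: [-0.2, -0.0, -0.5]
grip_width: 0.0428
finger_force: 0.0
```

```bash
python3 -c "
from h import *
want([.631,-.037,.166],1.66)
f=grab('wrist'); p=bot.observe()['position']
for dz in (0,.02,.03,.04,.05): print(dz, [proj(f,p+np.array([0,dy,dz])).round(0) for dy in (0,.011)])
print('handle',proj(f,[.631,-.037,.15]), 'hasp peg top now', proj(f,[.482,-.031,.162]))"
```

```text
pos [ 0.4825 -0.0317  0.1678] rot [ 3.139 -0.     1.659] w 0.0428 F [-0.2 -0.  -0.5] t 9.4
rows*axes [-0.61  4.91  0.07] turn -0.01
0 [array([319., 266.]), array([320., 247.])]
0.02 [array([319., 280.]), array([321., 259.])]
0.03 [array([319., 289.]), array([321., 267.])]
0.04 [array([319., 298.]), array([321., 275.])]
0.05 [array([319., 309.]), array([321., 284.])]
handle [558.36440827 284.74168555] hasp peg top now [318.43507828 262.26500823]
```

jog_arm([
  [-0.1,0.7,-0.2,0,0.5],
  [-0.1,0.8,0,0,0.5],
  [-0.1,0.8,0,0,0.5],
  [-0.1,0.8,0,0,0.5],
  [-0.1,0.8,0,0,0.5],
  [-0.1,0.6,0,0,0.5],
  [0,0.4,0,0,0.5],
  [0,0,0,0,0.5],
  [0,0,0,0,0.5],
])

```text
clock: 10.35
position: [0.629, -0.0368, 0.1715]
tool_rot: [-3.14, 0.0, 1.659]
force: [-0.8, 0.8, -0.4]
grip_width: 0.0427
finger_force: 0.0
```

```bash
python3 -c "
from h import *
want([.631,-.037,.092],1.66)
f=grab('wrist'); save(f,'w5.png'); print('handle',proj(f,[.631,-.037,.15]))"
```

```text
pos [ 0.629  -0.0368  0.1715] rot [-3.14   0.     1.659] w 0.0427 F [-0.8  0.8 -0.4] t 10.35
rows*axes [-0.01  0.07  2.65] turn -0.02
handle [322.4957539  255.18394233]
```

View pics/w5.png

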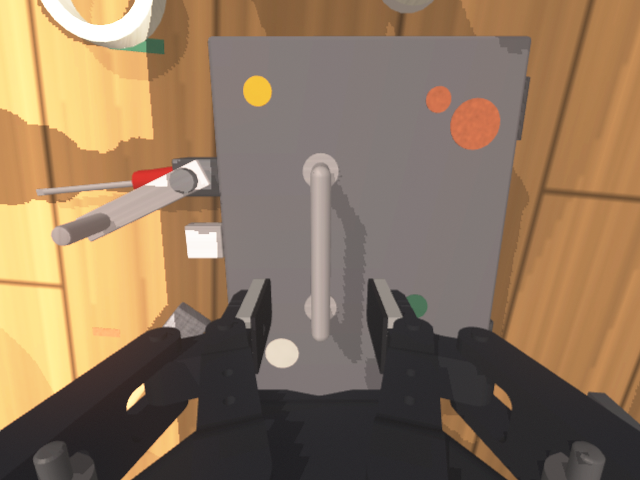

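The bar runs from (320,172) to (320,333), centred between the pads, and the hasp has stayed open. I'll go down and grip.

jog_arm([
  [0,0.03,0.5,0,0.5],
  [0,0,0.5,0,0.5],
  [0,0,0.5,0,0.5],
  [0,0,0.4,0,0.5],
  [0,0,0.3,0,0.5],
  [0,0,0.2,0,0.5],
  [0,0,0.1,0,0.5],
  [0,0,0,0,0.5],
])

```text
clock: 11.2
position: [0.6308, -0.0366, 0.0974]
tool_rot: [-3.141, 0.0, 1.659]
force: [0.4, -0.3, 0.2]
grip_width: 0.0426
finger_force: 0.0
```

jog_arm([
  [0,0,0,0,0],
  [0,0,0,0,0],
  [0,0,0,0,0],
  [0,0,0,0,0],
  [0,0,0,0,0],
  [0,0,0,0,0],
], newtons=80)

```text
clock: 11.8
position: [0.63, -0.0366, 0.0981]
tool_rot: [-3.14, -0.0, 1.659]
force: [-8.6, 0.4, 8.9]
grip_width: 0.0094
finger_force: 78.1
```

jog_arm([
  [0,0.03,-0.1,0,0],
  [0,0.03,-0.1,0,0],
  [0,0.04,-0.1,0,0],
  [0,0.04,-0.1,0,0],
  [0,0,0,0,0],
])

```text
clock: 12.3
position: [0.6348, -0.0362, 0.1099]
tool_rot: [-3.141, -0.0, 1.659]
force: [-6.5, -0.9, -3.5]
grip_width: 0.0092
finger_force: 78.9
```

jog_arm([
  [0,0.04,-0.1,0,0],
  [0,0.05,-0.1,0,0],
  [0,0.05,-0.1,0,0],
  [0,0.05,-0.1,0,0],
  [0,0,0,0,0],
  [0,0,0,0,0],
  [0,0,0,0,0],
  [0,0,0,0,0],
])

```text
clock: 13.1
position: [0.6407, -0.0356, 0.1216]
tool_rot: [3.141, 0.0, 1.659]
force: [-4.9, -1.8, -1.0]
grip_width: 0.0093
finger_force: 78.5
```

```bash
python3 -c "
from h import *
want([.642,-.0355,.1225],1.66)
f=grab('side'); cv2.imwrite('pics/s6.png',cv2.resize(f['pixels'][130:290,240:440,::-1],None,fx=3.5,fy=3.5))"
```

```text
pos [ 0.6407 -0.0356  0.1216] rot [3.141 0.    1.659] w 0.0093 F [-4.9 -1.8 -1. ] t 13.1
rows*axes [ 0.    0.04 -0.03] turn -0.01
```

View pics/s6.png

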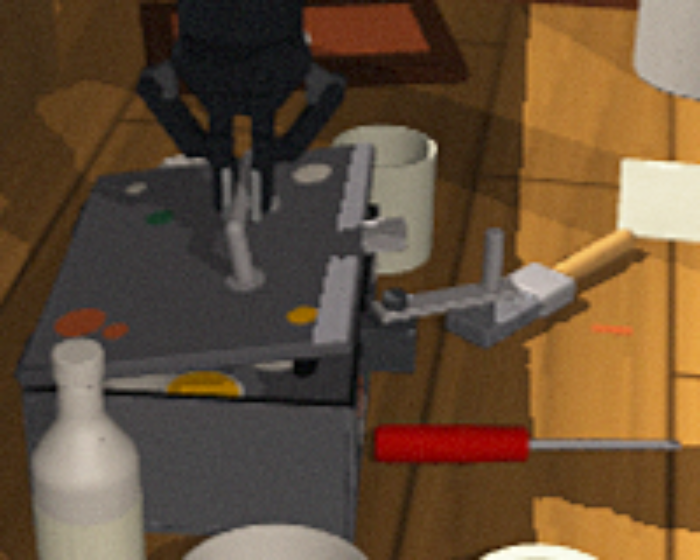

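The side view shows the lid held open, with a front-left gap of about 15 px (roughly 37 mm, or 0.19 rad) and the hasp off the catch. This matches the 24 mm handle rise, so I'm handing in.

```bash
python3 -c "
from h import *
print(bot.job_done())"
```

```text
the job is handed in; nothing more can be done
None
```

I swung the hasp clear of the catch, broke the seal, and handed the job in with the gripper holding the lid still by its handle, about 0.19 rad open (a front gap of roughly 4 cm); no verdict was returned.

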